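Extend the docked telescopic squeegee and hold it ready

TASK

The telescopic worktop squeegee is parked in its snap-in dock with the handle pushed in. Press the button on the end of the handle to unlock it, pull the handle up steadily past the first click until it locks at the second stop, then pull harder to snap the head up out of the dock's two spring clips and lift the squeegee clear. Finish still holding it up by the handle, upright, fully extended and in the air, and leave the jar, the dish and the glass where they stand.

Things in the scene. Friction and masses are not known exactly. Their poses are not given: they have to be found in the camera images.
- dock: white snap-in dock fixed on the worktop: tray 56 x 162 x 6 mm (long side along its own y), fences 16 mm high in front and behind the squeegee head with 3 mm play, and at each end a sprung clip arm 37 mm high whose round nose sits over the rounded end of the head. The clips let the head go straight up at a pull of about 18 N (15 to 22 N). Origin: middle of its underside, on the worktop.
- squeegee: the squeegee, about 0.28 kg in all. Its head is a white bar 30 x 124 mm, 28 mm high (long side along its own y, which is the dock's y) with two rubber blades below, standing on the 6 mm tray of the dock. Origin: middle of the underside of the blades; z points up along the rod and handle. A notched aluminium rod 14 x 14 mm rises from the head and runs inside the handle.
- grip (a joint): how far the white handle is pulled up over the rod, m: 0 to 0.001 = pushed in and locked; 0.040 first stop (a click, passed by a steady pull of 4 to 7 N; a jerk over 0.2 m/s may unclip the head instead); 0.080 second stop, where a bolt locks it. When the button is pressed home and the finger withdrawn, a spring lifts the handle about 17 mm; it stays there, unlocked, and slides with about 3 N.
- grip_mid (a point): point on the handle's axis 70 mm above the handle's lower end. The handle is round, vertical, 105 mm long: 30 mm diameter where it is gripped (its upper 75 mm) and a 38 mm collar along its lowest 24 mm. With the handle pushed in its top is 159 mm above the worktop.
- button_top (a point): centre of the top face of the round grey button, 17 mm diameter, on the handle's upper end, 8 mm above the handle's end face when up; pressed straight down.
- button (a joint): how far the button is pushed in, in m (0 to 0.0065); it needs about 3 to 6 N and unlocks from 0.0045. It is linked to the bolt: between the stops it stays sunk about 0.004, and it springs up below 0.001 when the bolt has dropped into a stop.
- spice_jar: spice jar, 42 mm diameter, 106 mm high, standing left of the dock (its -x front seen from the robot); origin in the middle of its underside. A bystander.
- salt_dish: small white dish, 63 mm diameter, 24 mm high, right of the dock; origin in the middle of its underside. A bystander.
- glass: drinking glass, 81 mm diameter, 91 mm high, behind the dock; origin in the middle of its underside. A bystander.

How it is judged:
On the way, in this order (a step that is already met when the one before it is completed fails the run):
1. the end button is pressed in (value of joint button above 0.004 m and value of joint grip below 0.025 m), for 0.05 s.
2. the handle is pulled up to the second stop and the bolt has dropped in (value of joint grip above 0.078 m and value of joint button below 0.0015 m), for 0.05 s.
At the end, for the whole second after the job is handed in: the fingers hold the squeegee by its handle, still, upright within 17 degrees, the blades more than 30 mm above the worktop and not touching the dock; the handle is at the second stop (0.078 m or more) with the button sprung up (bolt in); jar, dish and glass within 20 mm of where they stood (all of step 2 and height (world z) of squeegee above 0.03 m and angle between squeegee's own z axis and vertical below 0.3 rad and contact force between the fingers and squeegee above 1 N and distance between the grasp point and grip_mid below 0.085 m and contact force between squeegee and dock below 0.1 N and linear speed of squeegee below 0.03 m/s and distance of each of spice_jar, salt_dish, glass from where it was at the start of the episode below 0.02 m); the arm keeps its last pose, push and grip.
It fails at once if a bystander is knocked over (angle between any of spice_jar, glass's own z axis and vertical above 0.5 rad).
It fails at once if the squeegee is tipped over (angle between squeegee's own z axis and vertical above 0.8 rad).
It also fails if it takes over 51 s, if anything falls off the work surface, if the arm or the gripper's body presses on something with over 40 N, if the wrist force passes 120 N, or if a joint passes its speed limit or range.

ROBOT

A 6-joint arm with a two-finger parallel gripper is mounted at the origin on a cart in front of the work surface, level with it; the furniture and walls round the work are solid. World frame = base frame: x ahead of the robot, y to its left, z up, the work surface at z = 0. Lengths are in m, angles in rad, forces in N, time in s.
With the tool pointing down it reaches from about 0.4 to 0.825 m from the base axis. Payload 7 kg.
Tool frame: the origin (TCP) lies at the very end of the fingers, on their centre line; the grasp point (between the pads) lies arm.hold_point_z behind it (arm.hold_point_z is the distance from the TCP to the grasp point, in m); z points along the fingers, y is the line along which they close (so a half turn about z gives the same grasp; the last joint's range is limited). The gripper opens to 88 mm and grips with 3 to 60 N. Pads are 19 mm wide; open, the fingers measure 130 mm over their backs; the gripper's body (78 mm by 193 mm) begins 47 mm behind the grasp point.
Start: joints at [-0.92, 0.359, 0.012, 0, -1.224, -0.288], TCP at [0.24, -0.631, 0.227] pointing down, gripper open.
Joint ranges: [-3.07, 3.07], [-1.43, 2.12], [-1.02, 1.25], [-3.03, 1.67], [-3.05, -0], [-3.03, 3.03]. Speed limits (rad/s): [2.39, 2.39, 3.01, 3.14, 3.14, 3.14].

INTERFACE

Orientations are given as [roll, pitch, yaw] about the fixed x, y, z axes, in that order (R = Rz(yaw) Ry(pitch) Rx(roll)).
In Python, from station import arm gives the robot as it stands.
- The arm moves only by the shell command python3 nudge.py 'ROWS' [FORCE]. ROWS is one flat JSON list of numbers that holds 1 to 20 rows one after another, with no inner brackets; each row has 5 numbers: the finger opening in m, then dx, dy, dz in units of 5 mm, then a turn about the tool's z in units of 0.1 rad; each row is the pose to reach, as a shift and turn from the pose commanded when the command began, along the tool's axes at that moment; what a row does not reach only later rows make up. A row lasts 1/12 s, in which the tool goes at most 0.0417 m and 0.125 rad, less where a joint would pass 70% of its speed; a pose out of reach is approached as far as the arm can. The fingers move at their own pace and stop on an object; FORCE is the grip in N (left out, the last holds). Time passes only in rows, so rows that do not move let the fingers close. It prints the time, the measured TCP pose, the force, the opening and the grip force at its end. Input that does not fit is refused with a message, and nothing moves.
- arm.get_state(): the state, without advancing time (a new reading comes with each control period).
- arm.grab_frame(name): name is "scene" or "top"; returns the picture (384x512x3 uint8, red, green, blue); there is no depth.
- arm.camera_params(name): a dict with "fx", "fy", "cx", "cy" (pixels), "D" ([k1, k2, p1, p2, k3] as OpenCV has them; the pictures are not rectified), "T" (4x4, takes a point from camera to world coordinates). Camera axes: x right, y down, z forward; pixel columns grow to the right and rows downward; lengths in m; the calibration is good to about 2 mm. A picture is of the moment at which its call begins. camera_params takes no time and is no camera call.
- arm.job_done(): hands the job in; it is judged then, once.
The state is a dict: "t": time; "q": joint angles; "qd": joint speeds; "joint_efforts": joint torques, N m; "eef_pos": TCP position; "ee_rot": TCP orientation; "force": force on the tool from outside, world axes, zero at the start; "moment": the same for the moment, N m; "width": finger opening in m; "gripper_force": force on a finger pad.
Only numpy, scipy, OpenCV 4.12 (cv2) and the standard library are available. Lean on these libraries where they do the work, as an engineer would, in place of code of your own. Each camera call takes 0.05 s, during which the arm holds its last target. There are 200 camera calls.

## Working session

There is one attempt and no reset: what is moved stays moved. The work goes in short steps, Python scripts to look and compute and a shell command to move; the robot and the scene stay as the last step left them, time stands still between calls to the robot, and variables do not carry over. Pictures are saved under pics/ and viewed, at most 10 in all, crops included, and the job is handed in when it is done.

```bash
ls; mkdir -p pics; python3 - <<'E'
from station import arm
import cv2,numpy as np
s=arm.get_state();print(s['t'],s['eef_pos'],s['ee_rot'],s['width'],arm.hold_point_z)
for n in("scene","top"):
    im=arm.grab_frame(n);cv2.imwrite(f"pics/{n}0.png",im[:,:,::-1]);p=arm.camera_params(n);print(n,p)
E
```

```text
nudge.py
pics
station.py
0.0 [ 0.23933939 -0.63061499  0.22564295] [ 3.13994953e+00 -1.46959617e-04 -2.77892415e+00] 0.08757961608674195 0.0188
scene {'fx': 377.2135274984838, 'fy': 377.2135274984838, 'cx': 252.58689636312914, 'cy': 196.9740102775631, 'D': array([0.03693159, 0.        , 0.        , 0.        , 0.        ]), 'T': array([[-0.79529859, -0.40990749,  0.44662737,  0.22464791],
       [-0.60605128,  0.52033761, -0.60162332,  0.40559019],
       [ 0.01421289, -0.74914926, -0.66224873,  0.67766701],
       [ 0.        ,  0.        ,  0.        ,  1.        ]])}
top {'fx': 381.69333703053076, 'fy': 381.69333703053076, 'cx': 257.6173665305599, 'cy': 194.5940306962123, 'D': array([-0.04747666,  0.        ,  0.        ,  0.        ,  0.        ]), 'T': array([[ 0.01109655, -0.9832086 ,  0.18214751,  0.44524055],
       [-0.9997951 , -0.01399348, -0.01462675, -0.07791046],
       [ 0.01693003, -0.18194788, -0.98316242,  0.97616895],
       [ 0.        ,  0.        ,  0.        ,  1.        ]])}
```

View pics/scene0.png

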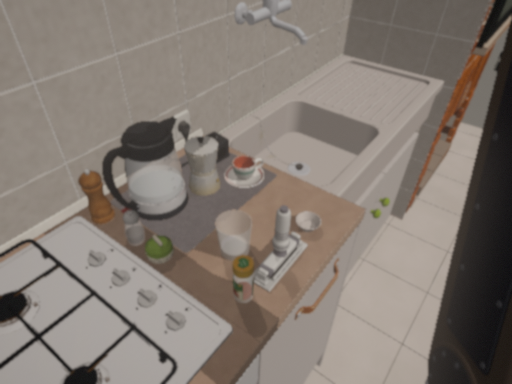

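View pics/top0.png

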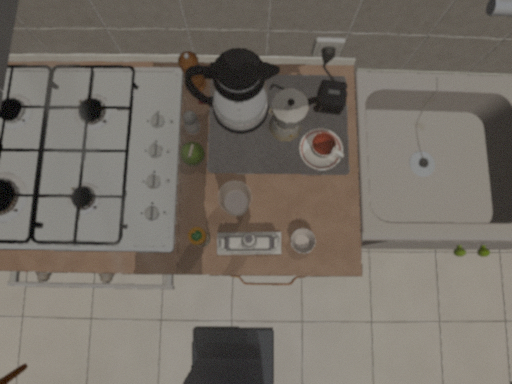

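The scene view shows the squeegee at about (283,225), with its button near (284,209). In the top view the dock is at about (249,243), the glass at (235,198), the jar at (197,235) and the dish at (302,241). I'll enlarge both.

```bash
python3 - <<'E'
import cv2,numpy as np
a=cv2.imread("pics/top0.png")[170:270,180:330];b=cv2.imread("pics/scene0.png")[190:310,205:335]
a=cv2.resize(a,None,fx=5,fy=5,interpolation=cv2.INTER_CUBIC);b=cv2.resize(b,None,fx=5,fy=5,interpolation=cv2.INTER_CUBIC)
cv2.imwrite("pics/top0c.png",a);cv2.imwrite("pics/scene0c.png",b)
E
```

```text
(no output)
```

View pics/top0c.png

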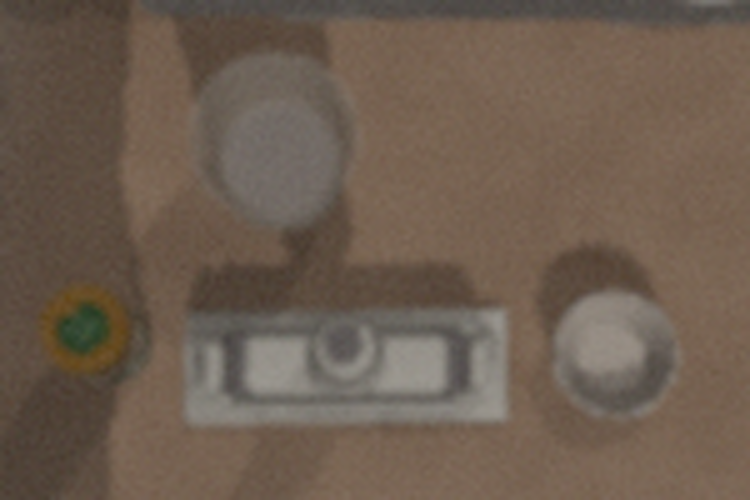

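View pics/scene0c.png

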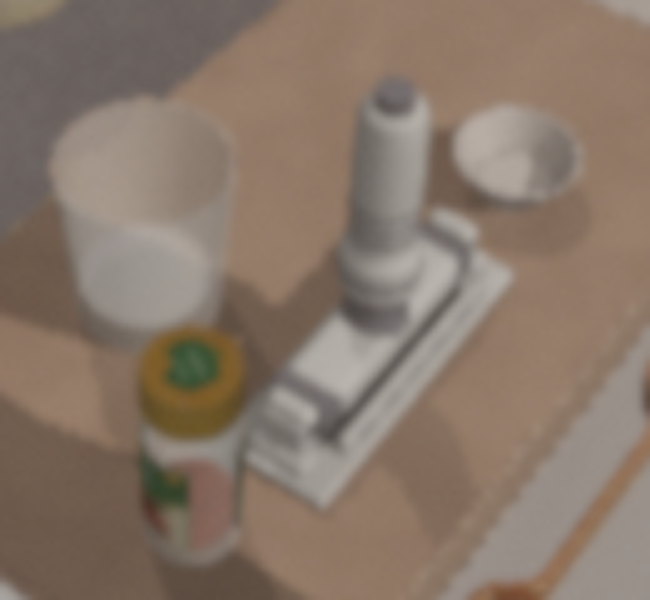

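The button is at crop (345,342), which is (249.0,238.4) in the top image. In the scene image it is at (284.2,208.2). The dock's long side runs almost exactly along the image row, which is world y.

```bash
cat > h.py <<'E'
from station import arm
import cv2,numpy as np
def ray(n,u,v):
    p=arm.camera_params(n);K=np.array([[p['fx'],0,p['cx']],[0,p['fy'],p['cy']],[0,0,1]])
    x=cv2.undistortPoints(np.array([[[u,v]]],float),K,p['D'])[0,0];T=p['T']
    return T[:3,3],T[:3,:3]@np.array([x[0],x[1],1])
def atz(n,u,v,z):
    o,d=ray(n,u,v);return o+d*(z-o[2])/d[2]
def tri(pts):
    A=0;b=0
    for q in pts:
        o,d=ray(*q);d=d/np.linalg.norm(d);P=np.eye(3)-np.outer(d,d);A=A+P;b=b+P@o
    return np.linalg.solve(A,b)
E
python3 - <<'E'
from h import *
np.set_printoptions(precision=4,suppress=True)
print("tri",tri([("top",249,238.4),("scene",284.2,208.2)]))
print("top@.167",atz("top",249,238.4,.167),"scene",atz("scene",284.2,208.2,.167))
c=lambda x,y,z:atz("top",180+x/5,170+y/5,z)
C=[c(*q,.006) for q in((185,312),(508,308),(508,422),(186,426))]
print("dock",C,np.mean(C,0))
print("jar",c(86,329,.106),"glass",c(275,140,.091),"dish",c(616,353,.024))
s=arm.get_state()
from scipy.spatial.transform import Rotation as R
print(R.from_euler('xyz',s['ee_rot']).as_matrix())
E
```

```text
tri [ 0.501  -0.0728  0.1644]
top@.167 [ 0.5008 -0.0728  0.167 ] scene [ 0.4995 -0.0704  0.167 ]
dock [array([0.526 , 0.0096, 0.006 ]), array([ 0.5301, -0.1544,  0.006 ]), array([ 0.4727, -0.1544,  0.006 ]), array([0.4688, 0.0074, 0.006 ])] [ 0.4994 -0.073   0.006 ]
jar [0.5093 0.0453 0.106 ] glass [ 0.6003 -0.038   0.091 ] dish [ 0.5068 -0.2069  0.024 ]
[[-0.935  -0.3548 -0.0006]
 [-0.3548  0.935   0.0013]
 [ 0.0001  0.0015 -1.    ]]
```
Button at (0.500,-0.0725,~0.167). Consistent.

Both cameras and the dock centre agree on a button at (0.500,-0.0725,0.167), within about 2 mm. Next I'll close the fingers and go above it at the current height.

The rows are not in the units I measure in: shifts go in units of 5 mm and turns go in units of 0.1 rad. I convert before sending: -0.44 m is -88, 0.43 m is 86.

```bash
python3 nudge.py '[0,-88,86,0,0,0,-88,86,0,0,0,-88,86,0,0,0,-88,86,0,0,0,-88,86,0,0,0,-88,86,0,0,0,-88,86,0,0,0,-88,86,0,0,0,-88,86,0,0,0,-88,86,0,0,0,-88,86,0,0,0,-88,86,0,0,0,-88,86,0,0,0,-88,86,0,0,0,-88,86,0,0,0,-88,86,0,0,0,-88,86,0,0,0,-88,86,0,0,0,-88,86,0,0]' 20
cat > st.py <<'E'
from h import *
import sys
from scipy.spatial.transform import Rotation as R
np.set_printoptions(precision=4,suppress=True)
s=arm.get_state();M=R.from_euler('xyz',s['ee_rot']).as_matrix()
t=np.array([float(v) for v in sys.argv[1:4]])
print(s['t'],s['eef_pos'],'F',s['force'],'w',s['width'],'tool shift',M.T@(t-s['eef_pos']))
E
python3 st.py .5 -.0725 .175
```

```text
t: 1.68
eef_pos: [0.4977, -0.0736, 0.2264]
ee_rot: [3.141, -0.001, -2.78]
force: [-0.2, -1.1, 0.9]
width: 0.0004
gripper_force: 0.0
1.6833 [ 0.4977 -0.0736  0.2264] F [-0.2138 -1.1442  0.9352] w 0.0004402262615605307 tool shift [-0.0026  0.0002  0.0514]
```

Scaled: 0.053 m is 10.6, 0.04 m is 8.

```bash
python3 nudge.py '[0,-0.52,0,4,0,0,-0.52,0,8,0,0,-0.52,0,10.6,0,0,-0.52,0,10.6,0,0,-0.52,0,10.6,0]'
python3 - <<'E'
from h import *
a=arm.grab_frame("top")[210:260,219:279,::-1];b=arm.grab_frame("scene")[180:240,254:314,::-1]
f=lambda i:cv2.resize(i,(390,390),interpolation=cv2.INTER_CUBIC)
cv2.imwrite("pics/press.png",np.hstack([f(a),f(b)]))
E
```

```text
t: 2.1
eef_pos: [0.5001, -0.0731, 0.1735]
ee_rot: [-3.141, -0.001, -2.78]
force: [-0.4, -1.2, 0.4]
width: 0.0006
gripper_force: 0.0
```

View pics/press.png

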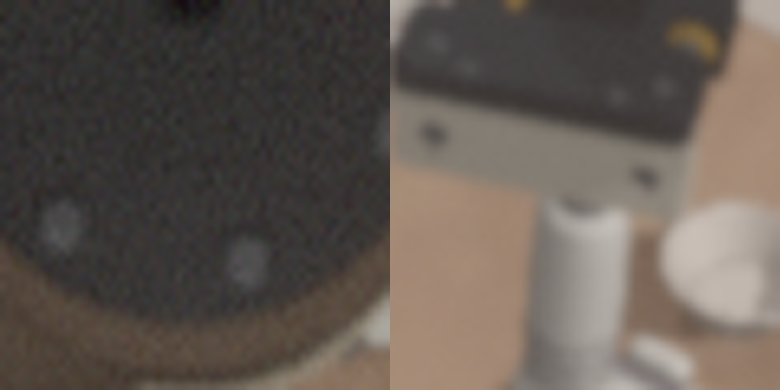

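The scene half shows the closed fingertips centred just over the button at about (590,205), clear of everything else. Press gently.

Scaled: 0.009 m is 1.8, 0.008 m is 1.6.

```bash
python3 nudge.py '[0,0,0,0.6,0,0,0,0,1.2,0,0,0,0,1.6,0,0,0,0,1.8,0,0,0,0,1.8,0]'; python3 nudge.py '[0,0,0,0.2,0,0,0,0,0.4,0,0,0,0,0.4,0]'
```

```text
t: 2.62
eef_pos: [0.5013, -0.072, 0.1653]
ee_rot: [-3.141, 0.001, -2.778]
force: [-1.7, -0.4, 5.3]
width: 0.0002
gripper_force: 2.5
t: 2.87
eef_pos: [0.5015, -0.072, 0.1636]
ee_rot: [-3.141, 0.002, -2.778]
force: [-0.9, 0.8, 6.3]
width: 0.0008
gripper_force: 3.2
```

Scaled: 0.002 m is 0.4, 0.001 m is 0.2.

```bash
python3 nudge.py '[0,0,0,0.2,0,0,0,0,0.4,0,0,0,0,0.4,0]';  python3 nudge.py '[0,0,0,0.2,0,0,0,0,0.3,0,0,0,0,0.3,0]'
```

```text
t: 3.12
eef_pos: [0.5016, -0.072, 0.1616]
ee_rot: [-3.141, 0.002, -2.778]
force: [-0.5, -1.0, 6.2]
width: 0.0009
gripper_force: 3.5
t: 3.37
eef_pos: [0.5021, -0.072, 0.1607]
ee_rot: [-3.14, 0.003, -2.778]
force: [-1.0, -0.2, 10.0]
width: 0.0003
gripper_force: 4.9
```

The force rose to 10 N at z=0.1607, so the button is home. I'll withdraw, open the fingers, and check that the handle sprang up.

```bash
python3 nudge.py '[0,0,0,-2,0,0,0,0,-6,0,0,0,0,-13,0,0.088,0,0,-18,0,0.088,0,0,-18,0,0.088,0,0,-18,0,0.088,0,0,-18,0,0.088,0,0,-18,0,0.088,0,0,-18,0,0.088,0,0,-18,0]'
python3 - <<'E'
from h import *
b=arm.grab_frame("scene")[170:290,214:344,::-1]
cv2.imwrite("pics/up.png",cv2.resize(b,None,fx=5,fy=5,interpolation=cv2.INTER_CUBIC))
E
python3 st.py .5 -.0725 .131
```

```text
t: 4.2
eef_pos: [0.5003, -0.072, 0.2482]
ee_rot: [3.141, -0.002, -2.779]
force: [-0.4, -0.7, 1.0]
width: 0.0416
gripper_force: 0.0
4.25 [ 0.5004 -0.072   0.2484] F [-0.3863  0.0071  0.2453] w 0.045791572763114484 tool shift [ 0.0004 -0.0003  0.1174]
```

View pics/up.png

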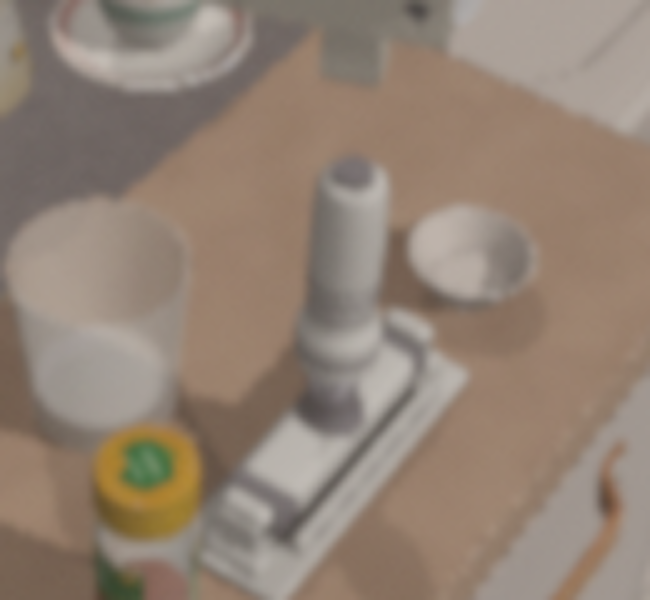

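The handle has risen: the button moved up to about (284,204) and the rod now shows under the collar. I'll open fully, go down around the handle and grip it.

Scaled: 0.117 m is 23.4, 0.09 m is 18.

```bash
python3 nudge.py '[0.088,0,0,0,0,0.088,0,0,0,0,0.088,0,0,0,0,0.088,0,0,0,0,0.088,0,0,0,0,0.088,0,0,6,0,0.088,0,0,12,0,0.088,0,0,18,0,0.088,0,0,23.4,0,0.088,0,0,23.4,0,0.088,0,0,23.4,0]'; python3 nudge.py '[0,0,0,0,0,0,0,0,0,0,0,0,0,0,0,0,0,0,0,0,0,0,0,0,0,0,0,0,0,0,0,0,0,0,0,0,0,0,0,0,0,0,0,0,0,0,0,0,0,0,0,0,0,0,0,0,0,0,0,0]' 40
```

```text
t: 5.17
eef_pos: [0.5002, -0.0722, 0.1316]
ee_rot: [3.142, -0.003, -2.778]
force: [0.6, 0.2, 1.2]
width: 0.0873
gripper_force: 0.0
t: 6.17
eef_pos: [0.5007, -0.0718, 0.132]
ee_rot: [3.141, -0.0, -2.779]
force: [-0.3, 1.5, -0.3]
width: 0.0294
gripper_force: 40.0
```

Gripped at 29 mm. Now a steady pull at about 0.03 m/s.

```bash
python3 nudge.py '[0,0,0,-0.4,0,0,0,0,-0.8,0,0,0,0,-1.2,0,0,0,0,-1.6,0,0,0,0,-2,0,0,0,0,-2.4,0,0,0,0,-2.8,0,0,0,0,-3.2,0,0,0,0,-3.6,0,0,0,0,-4,0]'; python3 nudge.py '[0,0,0,-0.4,0,0,0,0,-0.8,0,0,0,0,-1.2,0,0,0,0,-1.2,0]';python3 nudge.py '[0,0,0,-0.4,0,0,0,0,-0.8,0,0,0,0,-1.2,0,0,0,0,-1.6,0,0,0,0,-2,0,0,0,0,-2.4,0,0,0,0,-2.8,0,0,0,0,-3.2,0,0,0,0,-3.6,0,0,0,0,-4,0]'; python3 nudge.py '[0,0,0,-0.4,0,0,0,0,-0.8,0,0,0,0,-1.2,0,0,0,0,-1.6,0,0,0,0,-2,0,0,0,0,-2,0]'
```

```text
t: 7.0
eef_pos: [0.5006, -0.072, 0.1522]
ee_rot: [3.142, -0.0, -2.779]
force: [-1.3, 1.0, -3.9]
width: 0.0294
gripper_force: 40.0
t: 7.33
eef_pos: [0.5009, -0.072, 0.1586]
ee_rot: [-3.141, 0.001, -2.779]
force: [-1.5, 1.6, -0.5]
width: 0.0295
gripper_force: 40.0
t: 8.17
eef_pos: [0.5008, -0.072, 0.1784]
ee_rot: [-3.142, 0.0, -2.779]
force: [0.9, 1.2, -3.8]
width: 0.0295
gripper_force: 40.0
t: 8.67
eef_pos: [0.5009, -0.072, 0.1886]
ee_rot: [-3.141, 0.001, -2.779]
force: [0.5, 0.9, -2.8]
width: 0.0293
gripper_force: 40.0
```

Up 57 mm of about 63 so far. I'll creep to the second stop while watching the force.

```bash
for i in 1; do python3 nudge.py '[0,0,0,-0.2,0,0,0,0,-0.4,0,0,0,0,-0.6,0,0,0,0,-0.8,0,0,0,0,-0.8,0]'; done; python3 nudge.py '[0,0,0,-0.2,0,0,0,0,-0.4,0,0,0,0,-0.4,0]'; python3 nudge.py '[0,0,0,-0.2,0,0,0,0,-0.3,0,0,0,0,-0.3,0]'
```

```text
t: 9.08
eef_pos: [0.5008, -0.072, 0.1923]
ee_rot: [-3.142, 0.0, -2.779]
force: [0.7, 0.5, -3.2]
width: 0.0291
gripper_force: 40.0
t: 9.33
eef_pos: [0.5009, -0.072, 0.1944]
ee_rot: [-3.141, 0.0, -2.779]
force: [-0.9, 0.6, -1.2]
width: 0.0299
gripper_force: 40.0
t: 9.58
eef_pos: [0.5009, -0.072, 0.1958]
ee_rot: [-3.141, 0.0, -2.779]
force: [-0.1, 0.7, 0.0]
width: 0.0295
gripper_force: 40.0
```

```bash
python3 nudge.py '[0,0,0,-0.1,0,0,0,0,-0.2,0,0,0,0,-0.2,0]'; python3 nudge.py '[0,0,0,-0.1,0,0,0,0,-0.2,0,0,0,0,-0.2,0]'; python3 nudge.py '[0,0,0,-0.1,0,0,0,0,-0.2,0,0,0,0,-0.2,0]'
```

```text
t: 9.83
eef_pos: [0.5007, -0.072, 0.1966]
ee_rot: [3.142, -0.0, -2.779]
force: [-0.1, 0.5, -2.8]
width: 0.0295
gripper_force: 40.0
t: 10.08
eef_pos: [0.5004, -0.0719, 0.1971]
ee_rot: [3.141, -0.001, -2.779]
force: [0.7, 1.2, -6.4]
width: 0.0295
gripper_force: 40.0
t: 10.33
eef_pos: [0.5, -0.0719, 0.1975]
ee_rot: [3.141, -0.002, -2.779]
force: [1.2, 0.8, -14.0]
width: 0.0294
gripper_force: 40.0
```

The force is building (14 N with almost no travel), so the handle is at the second stop. Next I'll pull through the clips and lift.

```bash
python3 nudge.py '[0,0,0,-0.1,0,0,0,0,-0.2,0,0,0,0,-0.4,0,0,0,0,-0.6,0,0,0,0,-0.8,0,0,0,0,-1.2,0,0,0,0,-1.6,0,0,0,0,-2,0,0,0,0,-2,0]' 50; python3 nudge.py '[0,0,0,-2,0,0,0,0,-4,0,0,0,0,-6,0,0,0,0,-8,0,0,0,0,-10,0,0,0,0,-12,0,0,0,0,-14,0,0,0,0,-14,0,0,0,0,-14,0,0,0,0,-14,0,0,0,0,-14,0]'
python3 - <<'E'
from h import *
b=arm.grab_frame("scene")[120:270,204:354,::-1]
cv2.imwrite("pics/lift.png",cv2.resize(b,None,fx=4,fy=4,interpolation=cv2.INTER_CUBIC))
E
```

```text
t: 11.08
eef_pos: [0.5018, -0.0721, 0.2105]
ee_rot: [-3.14, 0.003, -2.778]
force: [-1.9, 0.9, -0.0]
width: 0.0293
gripper_force: 50.0
t: 12.0
eef_pos: [0.5003, -0.072, 0.2778]
ee_rot: [3.141, -0.001, -2.779]
force: [-0.5, -0.1, -2.6]
width: 0.0292
gripper_force: 50.0
```

View pics/lift.png

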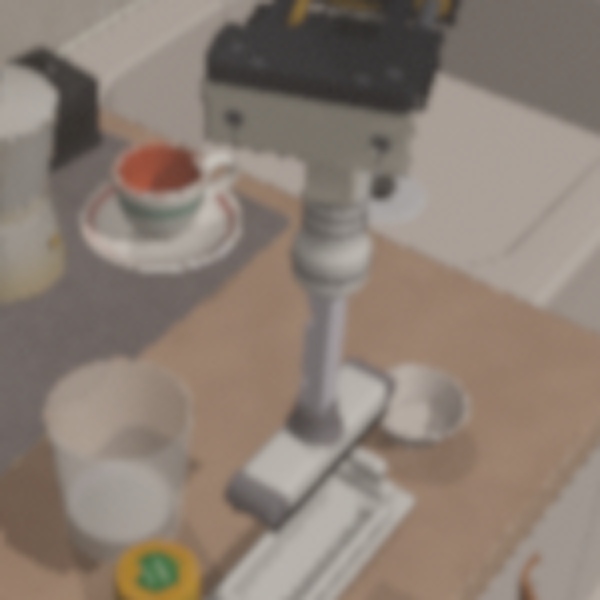

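The squeegee hangs upright and extended, with its head (about (310,445) in the crop) well clear of the dock. The jar, dish and glass are still in place. The force equals the squeegee's weight (2.6 N), and the stop held through the unclipping pull, so the bolt is in.

```bash
python3 nudge.py '[0,0,0,0,0,0,0,0,0,0,0,0,0,0,0,0,0,0,0,0,0,0,0,0,0,0,0,0,0,0]'; python3 -c "
from station import arm
print(arm.job_done())"
```

```text
t: 12.55
eef_pos: [0.5007, -0.072, 0.2785]
ee_rot: [3.142, 0.0, -2.779]
force: [0.2, 0.3, -3.0]
width: 0.0294
gripper_force: 50.0
the job is handed in; nothing more can be done
None
```

I handed the job in at 12.55 s with the squeegee held by its handle, upright, extended to the second stop and about 80 mm above the dock; the jar, dish and glass looked undisturbed, I took the bolt as locked because the handle held through the unclipping pull, and no verdict was returned.

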